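Lower the ratchet arm of a carving rest

TASK

The raised arm of the carving rest has to go down flat so that a slab can be laid over it. Press the red pawl tab down with the fingertips until the pawl snaps over and stays free of the teeth, then push the arm down by its wooden crossbar until it is fully home on the rubber buffer, and leave the pawl free. Nothing needs gripping or lifting: never pull the arm up past its top notch, and leave the things standing around the rest where they are.

Things in the scene. Friction and masses are not known exactly. Their poses are not given: they have to be found in the camera images.
- rest: the carving rest, a fixed wooden board 110 x 420 x 18 mm lying on the table with the mechanism on it. Origin: on the table under the arm's hinge; z up; its own +y runs along the board towards the free end of the arm, -y towards the pawl tab; x is parallel to the hinge pin. The board reaches from y = -175 to +245 mm. Its place and yaw vary.
- prop_hinge (a point): centre of the arm's hinge pin, 75 mm above the table; the pin runs along the rest's x axis. A toothed steel wheel of 46 mm radius, fixed to the arm, sits here.
- prop_arm (a joint): angle of the ratchet arm in rad: 0 = raised 0.80 rad (46 degrees) above level, grows as the arm is pushed down, 0.80 = level and fully home on its buffer (hard stop). It starts between 0.03 and 0.32. The hinge is stiff: the arm stays where it is left and takes about 4 to 12 N at the crossbar to push down. With the pawl engaged it goes down one tooth (0.2 rad) or so at most and then blocks; it must never be lifted past its top notch (value 0).
- prop_bar (a point): centre of the wooden crossbar at the free end of the green arm, 200 mm from the hinge pin; the crossbar is a round bar of 34 mm diameter and 110 mm length, parallel to the hinge pin. Fully home its centre is level with the pin, 75 mm above the table. The flat green arm behind it is 34 mm wide and 10 mm thick.
- pawl (a joint): angle of the red rocker pawl in rad: 0 = nose fully between the teeth (engaged), up to 0.15 with its nose on top of a tooth, grows as the tab is pressed down, 0.45 = fully free (hard stop). An over-centre spring holds it at either end: below 0.225 it snaps back to the teeth, above it snaps on to 0.45 and stays there. The push needed is only about 1 to 3 N at first and falls to nothing at the middle.
- pawl_tab (a point): centre of the upper face of the red tab of the pawl, the place to press; the tab is 36 mm (rest's x) by 36 mm and 6 mm thick, 74 mm from the pawl's pivot pin, which lies 62 mm from the arm's hinge on the rest's -y side and 104 mm above the table. The tab is about 120 to 130 mm above the table before it is pressed and 95 mm when free, with nothing under it down to the board.
- cup: bystander: white cup, 68 mm wide, 75 mm high, origin under its centre; on the far side of the rest
- gouge: bystander: gouge with wooden handle, 200 mm long, lying on the near side of the rest along the board; origin under its middle
- mallet: bystander: mallet, 240 mm long, lying on the far side of the rest along the board; origin under its middle
- offcut: bystander: wooden offcut 50 x 90 x 30 mm on the near side of the rest; origin under its centre
- bowl: bystander: white bowl, 110 mm wide, 50 mm high, to the right of the rest; origin under its centre
- vase: bystander: white vase, 90 mm wide, 125 mm high, to the left of the rest; origin under its centre
- pencilbox: bystander: flat green pencil box 50 x 180 x 18 mm at the right; origin under its centre

How it is judged:
By the outcome, as a careful person would: the job done as asked, in the order asked, and still so for the second after the job is handed in, with the robot touching nothing.
It also fails if it takes over 45 s, if anything falls off the work surface, if the arm or the gripper's body presses on something with over 40 N, if the wrist force passes 120 N, or if a joint passes its speed limit or range.

ROBOT

A 6-joint arm with a two-finger parallel gripper is mounted at the origin on the work surface. World frame = base frame: x ahead of the robot, y to its left, z up, the work surface at z = 0. Lengths are in m, angles in degrees, forces in N, time in s.
With the tool pointing down it reaches from about 0.4 to 0.825 m from the base axis. Payload 7 kg.
Tool frame: the origin (TCP) lies midway between the tips of the shut fingers; the grasp point (between the pads) lies 19 mm behind it; x points along the fingers, z is the direction in which the jaws open and shut, and the axes are right-handed (so a half turn about x gives the same grasp; the last joint's range is limited). The gripper opens to 88 mm and grips with 3 to 60 N. Pads are 19 mm wide; open, the fingers measure 130 mm over their backs; the gripper's body (78 mm by 193 mm) begins 47 mm behind the grasp point.
Start: joints at [91.507, 20.546, 0.682, 0, -70.136, -16.507], TCP at [0.175, 0.652, 0.227] pointing down, gripper open.
Joint ranges: [-176.03, 176.03], [-82.01, 121.73], [-58.28, 71.71], [-173.87, 95.51], [-174.79, -0.11], [-173.66, 173.66]. Speed limits (degrees/s): [136.94, 136.94, 172.46, 180, 180, 180].

INTERFACE

Orientations are given as [roll, pitch, yaw] about the fixed x, y, z axes, in that order (R = Rz(yaw) Ry(pitch) Rx(roll)).
In Python, from plant import ctrl gives the robot as it stands. The module is installed in compiled form; this text tells all that it offers.
- The arm moves only by the tool servo_tool, never from a script. Its argument "deltas" is a list of rows, each a list of 3 entries, a list of its own where there are three numbers: the turn, a rotation vector about the tool's x, y, z in degrees, then the shift along the tool's x, y, z in cm, then the finger opening in cm, from 0 to 8.76. A call has 1 to 5 rows; each row is the pose to reach, as a shift and turn from the pose measured when the call began, along the tool's axes at that moment; what a row does not reach only later rows make up. A row lasts 1/10 s, in which the tool goes at most 50 mm and 8.59 degrees, less where a joint would pass 70% of its speed; a pose out of reach is approached as far as the arm can. A call with a gripper value outside its range is refused whole. The fingers move at their own pace and stop on an object; the grip force is fixed at half the most. Time passes only in rows, so rows that repeat a pose let the fingers close. It gives the time, the measured TCP pose, the force and the opening at its end, in the units of the state.
- ctrl.get_obs(): the state, without advancing time (a new reading comes with each control period).
- ctrl.snapshot(name): name is "side" or "top" or "wrist"; returns a dict with "image" (400x640x3 uint8, red, green, blue), "vertical_fov" (degrees; the focal length in pixels is half the picture's height over the tangent of half this angle, whatever the lens; pixels are square), "cx", "cy" (the principal point, pixels), "rvec" (rotation vector, rad) and "tvec" (3), from world to camera coordinates, as OpenCV has them. Camera axes: x right, y down, z forward; pixel columns grow to the right and rows downward; lengths in m; the calibration is good to about 2 mm. A picture is of the moment at which its call begins. There is no depth.
- ctrl.close_job(): hands the job in, once; it reports no verdict.
The state is a dict: "clock": time; "joint_pos": joint angles; "qvel": joint speeds; "tau": joint torques, N m; "tool_pos": TCP position; "orientation": TCP orientation; "force": force on the tool from outside, world axes, zero at the start; "moment": the same for the moment, N m; "opening": finger opening in m.
Only numpy, scipy, OpenCV 4.12 (cv2) and the standard library are available. Lean on these libraries where they do the work, as an engineer would, in place of code of your own. Each camera call takes 0.05 s, during which the arm holds its last target. There are 200 camera calls.

## Working session

There is one attempt and no reset: what is moved stays moved. The work goes in short steps, Python scripts to look and compute and a tool call to move; the robot and the scene stay as the last step left them, time stands still between calls to the robot, and variables do not carry over. Pictures are saved under pics/ and viewed, on a budget of 10 in all, crops included, one or two more only if the job needs it, and the job is handed in when it is done.

Besides the shell and the picture viewer there is one more tool, called in YAML: its name, and indented under it one key for each argument. servo_tool: Moves the arm, as the interface text tells. Its arguments: {"type":"object","properties":{"deltas":{"type":"array","items":{"type":"array"}}},"required":["deltas"]}

```bash
mkdir -p pics
cat > h.py <<'E'
import numpy as np,cv2
from plant import ctrl
def cam(n):
    s=ctrl.snapshot(n);im=s["image"];f=im.shape[0]/2/np.tan(np.radians(s["vertical_fov"])/2)
    K=np.array([[f,0,s["cx"]],[0,f,s["cy"]],[0,0,1]]);R=cv2.Rodrigues(np.array(s["rvec"],float))[0];t=np.array(s["tvec"],float).ravel()
    return im,K,R,t
def save(p,im): cv2.imwrite(p,im[:,:,::-1])
def ray(c,uv):
    _,K,R,t=c; d=R.T@np.linalg.solve(K,[uv[0],uv[1],1.]); return -R.T@t,d/np.linalg.norm(d)
def onz(c,uv,z):
    o,d=ray(c,uv); return o+d*(z-o[2])/d[2]
def proj(c,P):
    _,K,R,t=c; q=(K@(R@np.atleast_2d(P).T+t[:,None])).T; return q[:,:2]/q[:,2:]
def tri(c1,u1,c2,u2):
    o,d=ray(c1,u1);p,e=ray(c2,u2);s=np.linalg.lstsq(np.c_[d,-e],p-o,rcond=None)[0]
    a,b=o+d*s[0],p+e*s[1]; return (a+b)/2,np.linalg.norm(a-b)
E
python3 - <<'E'
from h import *
for n in("top","side"):
    c=cam(n);save(f"pics/{n}0.png",c[0]);print(n,-c[2].T@c[3],c[1][0,0])
print(ctrl.get_obs())
E
```

```text
top [ 0.30191931 -0.06448677  1.51840349] 449.22156318741935
side [0.19452506 0.45442255 0.93627073] 380.5883562539695
{'clock': 0.1, 'joint_pos': array([ 9.15074455e+01,  2.05886529e+01,  6.40254714e-01, -1.81084275e-02,
       -7.01350238e+01, -1.65078534e+01]), 'qvel': array([ 0.0100887 , -0.09242921,  0.0863796 ,  0.10689464,  0.06845569,
       -0.01152483]), 'tau': array([-2.13966872e-03, -5.84154689e+01,  2.93755049e+01,  7.01559439e+00,
        1.01231327e-02, -5.73057036e-05]), 'tool_pos': array([0.17460681, 0.65158829, 0.22570963]), 'orientation': array([   4.97531421,   89.91485816, -100.03125942]), 'force': array([-0.43357376,  0.39026185, -0.17477098]), 'moment': array([-0.00052139, -0.04558853, -0.00427599]), 'opening': 0.08762994201095609}
```

View pics/top0.png

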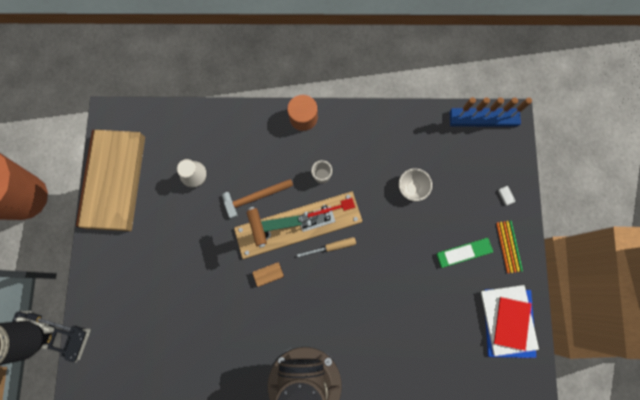

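View pics/side0.png

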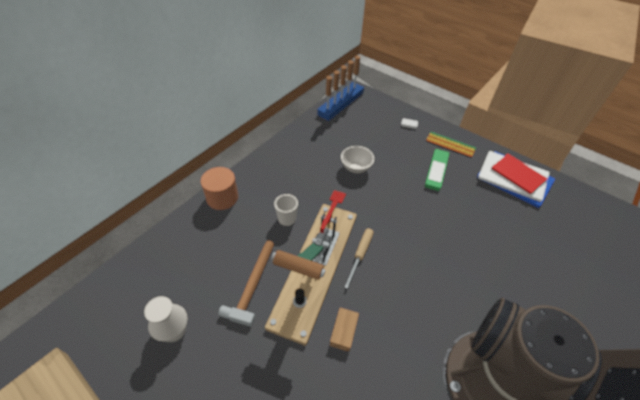

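The top view shows the red tab at about (347,205), the crossbar at (257,226) and the board running from (362,208) to (240,245). In the side view the tab is at (338,197) and the crossbar at (298,264). Next I measure these by colour.

```bash
cat > m.py <<'E'
from h import *
def blob(c,lo,hi,roi):
    x0,y0,x1,y1=roi;hsv=cv2.cvtColor(c[0],cv2.COLOR_RGB2HSV);m=cv2.inRange(hsv,np.array(lo),np.array(hi))
    if lo[0]==0 and hi[0]<8: m|=cv2.inRange(hsv,np.array([172,lo[1],lo[2]]),np.array([180,255,255]))
    k=np.zeros_like(m);k[y0:y1,x0:x1]=m[y0:y1,x0:x1]
    n,l,s,ce=cv2.connectedComponentsWithStats(k);i=1+np.argmax(s[1:,4]);return (l==i).astype(np.uint8),s[i],ce[i]
E
python3 - <<'E'
from m import *
T=cam("top");S=cam("side")
hs=cv2.cvtColor(T[0],cv2.COLOR_RGB2HSV);hS=cv2.cvtColor(S[0],cv2.COLOR_RGB2HSV)
print("bar",hs[226,257],hS[262,295],"board",hs[240,300],hS[290,315],"tab",hs[205,347],hS[197,338])
o=[]
for c,r,rb,n in((T,(300,190,360,230),(240,200,275,250),"T"),(S,(310,185,350,240),(265,245,330,285),"S")):
    for nm,lo,hi,roi in(("red",(0,150,60),(6,255,255),r),("bar",(5,110,50),(13,255,255),rb)):
        m,s,ce=blob(c,lo,hi,roi);rect=cv2.minAreaRect(cv2.findNonZero(m));print(n,nm,s,ce,rect)
a=cv2.resize(T[0][185:265,225:370],None,fx=5,fy=5,interpolation=2);b=cv2.resize(S[0][180:350,255:375],None,fx=3.3,fy=3.3,interpolation=2)
save("pics/t1.png",a);save("pics/s1.png",b)
E
```

```text
bar [ 13 149 151] [ 13 123 139] board [ 17 108 156] [ 18  81 186] tab [  1 206 172] [  1 179 175]
T red [308 198  47  19 220] [336.55454545 206.92272727] ((330.6000061035156, 209.30001831054688), (9.803058624267578, 47.11793518066406), 71.56504821777344)
T bar [247 209  19  36 225] [256.32       226.11555556] ((256.6000061035156, 226.3000030517578), (35.10127639770508, 11.067971229553223), 71.56504821777344)
S red [321 191  24  41 230] [332.50434783 206.65217391] ((330.20001220703125, 211.10000610351562), (11.180339813232422, 42.9325065612793), 26.56505012512207)
S bar [274 254  41  22 166] [292.95180723 265.43373494] ((294.3077697753906, 265.82855224609375), (41.77910614013672, 11.249676704406738), 24.623563766479492)
```

View pics/t1.png

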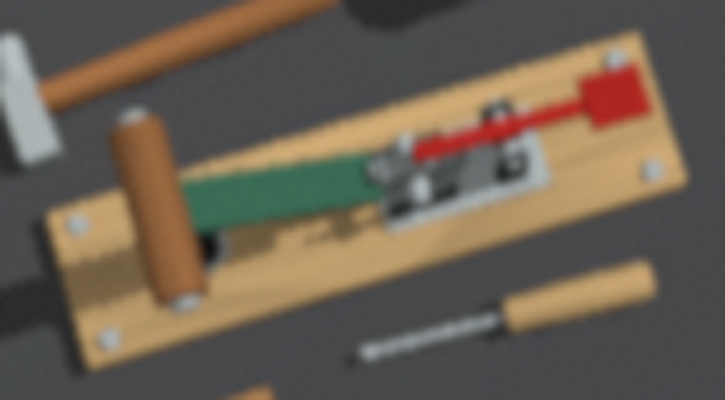

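View pics/s1.png

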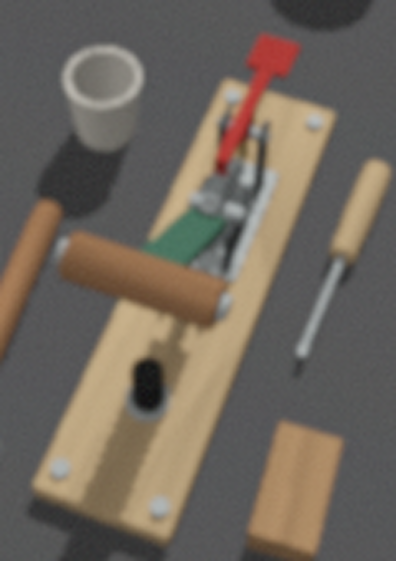

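The crops give sub-pixel positions. In the top view the tab is at (348.2,204), the bar at (257.2,226.6), and the board corners are at crop (640,33), (687,183), (90,370), (47,212). In the side view the tab is at (338,197) and the bar at (298,264).

```bash
cat > geo.py <<'E'
from m import *
T=cam("top");S=cam("side")
t=lambda p:np.array(p)/5+[225,185]-.4
s=lambda p:np.array(p)/3.3+[255,180]-.35
np.set_printoptions(precision=4,suppress=True)
tab=tri(T,t((616,95)),S,s((274,56)));bar=tri(T,t((161,208)),S,s((142,277)))
print("tab",*tab,"bar",*bar)
C=[]
for a,b in(((640,33),(228,78)),((687,183),(335,112)),((90,370),(172,540)),((47,212),(35,487))):
    p,q=onz(T,t(a),.018),onz(S,s(b),.018);print(p,q);C.append((p+q)/2)
C=np.array(C);print(np.linalg.norm(np.roll(C,-1,0)-C,axis=1))
u=C[2]+C[3]-C[0]-C[1];u/=np.linalg.norm(u);v=np.cross(u,[0,0,1.])
O=C.mean(0)-.035*u;O[2]=0
print("yaw of rest y",np.degrees(np.arctan2(u[1],u[0])),"O",O)
for n,P in(("tab",tab[0]),("bar",bar[0])):print(n,"rest xyz",(P-O)@v,(P-O)@u,P[2])
E
python3 geo.py
```

```text
tab [ 0.5654 -0.1325  0.1141] 0.00014388368446434464 bar [0.4787 0.1407 0.2027] 0.0007478053146544534
[ 0.6268 -0.1535  0.018 ] [ 0.6261 -0.1518  0.018 ]
[ 0.5237 -0.1849  0.018 ] [ 0.525  -0.1827  0.018 ]
[0.3942 0.2123 0.018 ] [0.3937 0.2134 0.018 ]
[0.4996 0.2462 0.018 ] [0.4974 0.2472 0.018 ]
[0.1067 0.4175 0.1099 0.4193]
yaw of rest y 107.97907557692562 O [ 0.5216 -0.0025  0.    ]
tab rest xyz 0.0015598813942032858 -0.1371534490282844 0.11407221584841204
bar rest xyz 0.0034040806202718745 0.14947216138793593 0.202689713966135
```

The bar works out at 197 mm radius and 40.5°, so prop_arm is about 0.09. The board size matches what is given. The triangulated tab height (114 mm) is a little below the stated 120–130 mm, so I'll find its height by touch. Next comes a helper that turns targets into tool-frame shifts.

```bash
cat > go.py <<'E'
import sys
from h import *
from scipy.spatial.transform import Rotation as Ro
np.set_printoptions(precision=3,suppress=True)
u=np.array([np.cos(np.radians(108)),np.sin(np.radians(108)),0]);v=np.cross(u,[0,0,1.]);O=np.array([.523,-.002,0])
def state():
    o=ctrl.get_obs();return o,np.array(o["tool_pos"]),Ro.from_euler("xyz",o["orientation"],degrees=True)
o,p,R=state()
xt=np.array([0,0,-1.]);zt=v if R.as_matrix()[:,2]@v>0 else -v
G=Ro.from_matrix(np.c_[xt,np.cross(zt,xt),zt])
if __name__=="__main__":
    print("t",o["clock"],"p",p,"F",o["force"],"joints",o["joint_pos"])
    print("rest coords",(p-O)@v,(p-O)@u,p[2])
    print("rotvec deg",(R.inv()*G).as_rotvec(degrees=True))
    for a in sys.argv[1:]:
        x,y,z=map(float,a.split(","));W=O+x*v+y*u+[0,0,z];print(a,"world",W,"shift cm",R.inv().apply(W-p)*100)
E
python3 go.py 0,-.135,.32 0,-.135,.15
```

```text
t 0.3 p [0.175 0.652 0.226] F [-0.343  0.744 -0.127] joints [ 91.506  20.563   0.669  -0.005 -70.137 -16.509]
rest coords -0.1292038380994584 0.7294777788916275 0.22625996730460163
rotvec deg [56.995  0.026 -0.019]
0,-.135,.32 world [ 0.565 -0.13   0.32 ] shift cm [-9.335 57.925 65.465]
0,-.135,.15 world [ 0.565 -0.13   0.15 ] shift cm [ 7.665 57.923 65.456]
```

servo_tool:
  deltas:
    - [[8,0,0],[-4,0,0],0]
    - [[16,0,0],[-8,1,1],0]
    - [[24,0,0],[-9.3,4,4.5],0]
    - [[32,0,0],[-9.3,7,8],0]
    - [[40,0,0],[-9.3,10,11.5],0]

```text
clock: 0.8
tool_pos: [0.2419, 0.5136, 0.3198]
orientation: [-122.6, 90.0, 92.1]
force: [0.1, -0.7, 0.5]
opening: 0.0534
```

```bash
python3 go.py 0,-.135,.32
```

```text
t 0.8 p [0.242 0.514 0.32 ] F [ 0.124 -0.656  0.48 ] joints [ 84.525   7.723  -4.367  -0.004 -77.879 -49.824]
rest coords -0.10802485612823293 0.5772645552599773 0.31978745893567695
rotvec deg [16.7   -0.013  0.029]
0,-.135,.32 world [ 0.565 -0.13   0.32 ] shift cm [-0.057 71.326 10.121]
```

servo_tool:
  deltas:
    - [[8,0,0],[0,4.8,0.7],0]
    - [[16.7,0,0],[0,9.6,1.4],0]
    - [[16.7,0,0],[0,14.4,2.1],0]
    - [[16.7,0,0],[0,19.2,2.8],0]
    - [[16.7,0,0],[0,24,3.5],0]

```text
clock: 1.3
tool_pos: [0.3501, 0.2944, 0.32]
orientation: [-125.2, 89.9, 72.9]
force: [0.7, 0.5, 1.0]
opening: 0.0131
```

```bash
python3 go.py 0,-.135,.32
```

```text
t 1.3 p [0.35  0.294 0.32 ] F [0.678 0.496 0.964] joints [ 64.847  -3.586 -16.19   -0.011 -77.318 -46.814]
rest coords -0.07286389181430965 0.33536877248362545 0.31998621334194516
rotvec deg [ 0.031 -0.046  0.065]
0,-.135,.32 world [ 0.565 -0.13   0.32 ] shift cm [-0.049 47.041 -7.261]
```

servo_tool:
  deltas:
    - [[0,0,0],[0,4.8,-0.7],0]
    - [[0,0,0],[0,9.6,-1.5],0]
    - [[0,0,0],[0,14.4,-2.2],0]
    - [[0,0,0],[0,19.2,-3],0]
    - [[0,0,0],[0,24,-3.7],0]

```text
clock: 1.8
tool_pos: [0.46, 0.0758, 0.3202]
orientation: [-143.3, 89.9, 54.8]
force: [1.5, 0.3, 0.4]
opening: 0.0004
```

servo_tool:
  deltas:
    - [[0,0,0],[0,4.8,-0.7],0]
    - [[0,0,0],[0,9.6,-1.5],0]
    - [[0,0,0],[0,14.4,-2.2],0]
    - [[0,0,0],[0,19.2,-3],0]
    - [[0,0,0],[0,23.2,-3.6],0]

```text
clock: 2.3
tool_pos: [0.5668, -0.1362, 0.3198]
orientation: [-144.4, 89.9, 53.6]
force: [-0.2, 1.2, 0.6]
opening: 0.0002
```

```bash
python3 go.py 0,-.135,.32 0,-.135,.145 0,-.135,.1
```

```text
t 2.3 p [ 0.567 -0.136  0.32 ] F [-0.229  1.185  0.629] joints [  5.629   9.206  -2.551  -0.111 -78.145  12.395]
rest coords 0.00017769564131505468 -0.14111229402595235 0.31978069936912795
rotvec deg [ 0.002 -0.118  0.085]
0,-.135,.32 world [ 0.565 -0.13   0.32 ] shift cm [-0.021 -0.611  0.018]
0,-.135,.145 world [ 0.565 -0.13   0.145] shift cm [17.479 -0.585  0.054]
0,-.135,.1 world [ 0.565 -0.13   0.1  ] shift cm [21.979 -0.579  0.063]
```

servo_tool:
  deltas:
    - [[0,0,0],[4,-0.5,0],0]
    - [[0,0,0],[8.5,-0.6,0],0]
    - [[0,0,0],[13,-0.6,0],0]
    - [[0,0,0],[17,-0.6,0],0]
    - [[0,0,0],[17,-0.6,0],0]

```text
clock: 2.8
tool_pos: [0.5613, -0.1301, 0.1444]
orientation: [-34.3, 89.5, 163.7]
force: [-0.8, -0.5, 0.1]
opening: 0.0004
```

```bash
python3 go.py 0,-.135,.09
python3 - <<'E'
from h import *
T=cam("top");S=cam("side")
a=cv2.resize(T[0][165:265,225:395],None,fx=3.5,fy=3.5,interpolation=2);b=cv2.resize(S[0][130:290,265:425],None,fx=2.18,fy=2.18,interpolation=2)
W=cam("wrist")
k=np.zeros((598,800,3),np.uint8);k[:350,:595]=a;k=k[:, :];h=cv2.resize(W[0],(390,244));k[352:596,:390]=h;b=b[:246];k[352:352+len(b),400:400+b.shape[1]]=b
save("pics/p2.png",k)
E
```

```text
t 2.8 p [ 0.561 -0.13   0.144] F [-0.828 -0.453  0.112] joints [  6.264  15.465 -17.981  -0.232 -57.022  11.795]
rest coords -0.0031626570349007513 -0.1336140241843804 0.14443687341613215
rotvec deg [-0.068  0.418  0.285]
0,-.135,.09 world [ 0.565 -0.13   0.09 ] shift cm [ 5.44   0.165 -0.356]
```

View pics/p2.png

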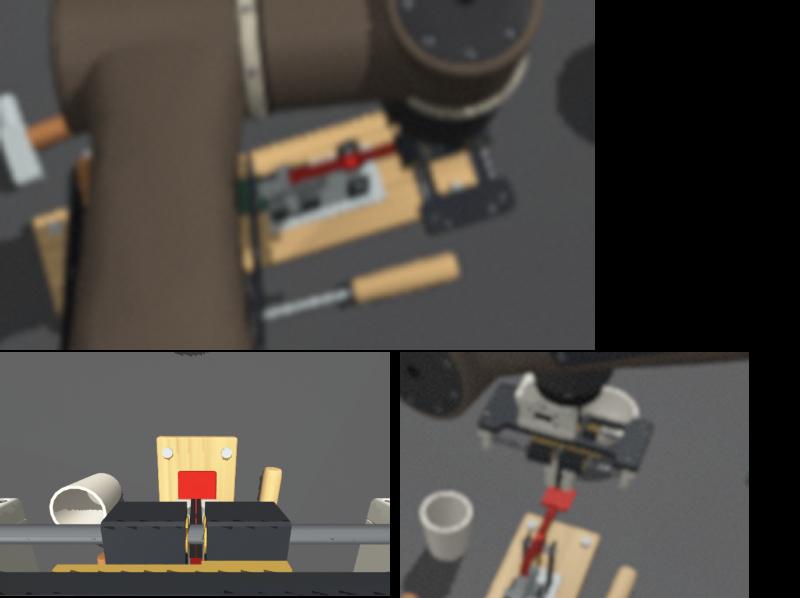

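The wrist view shows the shut fingertips on the tab's centre line, with the tab at about (197,485) in the composite. In the side view the tips are just above the tab. Next I check the tab in the wrist calibration.

Run:
```python
from m import *
from go import O,u,v,p
W=cam("wrist");m,s,ce=blob(W,(0,170,60),(6,255,255),(280,180,370,250))
np.set_printoptions(precision=4,suppress=True)
print(s,ce,"cam",-W[2].T@W[3])
c=(s[0]+s[2]/2,s[1]+s[3]/2)
for z in(.112,.118,.124,.13):
    for e in((s[0],s[1]),(s[0]+s[2],s[1])):
        q=onz(W,e,z)-O;print(z,"upper corners rest x,y",q@v,q@u)
print("tcp px",proj(W,p))
```

```text
[ 295  195   62   55 2838] [325.1593 217.6455] cam [ 0.5903 -0.2049  0.3087]
0.112 upper corners rest x,y 0.016876943143259632 -0.15778160442020464
0.112 upper corners rest x,y -0.01884559849827974 -0.1577969662837885
0.118 upper corners rest x,y 0.016401322728376085 -0.15949046886710758
0.118 upper corners rest x,y -0.018231454448300363 -0.15950536209625843
0.124 upper corners rest x,y 0.01592570231349265 -0.16119933331401057
0.124 upper corners rest x,y -0.01761731039832099 -0.16121375790872836
0.13 upper corners rest x,y 0.01545008189860909 -0.16290819776091353
0.13 upper corners rest x,y -0.017003166348341522 -0.16292215372119834
tcp px [[320.9417 261.713 ]]
```

The tab's visible width (36 mm at z ≈ 0.112) agrees with the triangulated 114 mm, and its centre is near rest y = -0.138. I press gradually to z ≈ 0.098.

servo_tool:
  deltas:
    - [[0,0,0],[1,0.4,-0.3],0]
    - [[0,0,0],[2,0.4,-0.3],0]
    - [[0,0,0],[3,0.4,-0.3],0]
    - [[0,0,0],[4,0.4,-0.3],0]
    - [[0,0,0],[4.6,0.4,-0.3],0]

```text
clock: 3.5
tool_pos: [0.5705, -0.1329, 0.105]
orientation: [-171.5, 89.8, 26.6]
force: [-0.1, -0.1, -0.3]
opening: -0.0
```

```bash
python3 go.py 0,-.137,.095
```

```text
t 3.5 p [ 0.571 -0.133  0.105] F [-0.105 -0.132 -0.341] joints [  5.943  18.241 -19.987  -0.102 -51.561  12.143]
rest coords 0.004731440172283138 -0.13918816063670622 0.10499714861080511
rotvec deg [ 0.023 -0.224  0.034]
0,-.137,.095 world [ 0.565 -0.132  0.095] shift cm [ 0.998 -0.218  0.477]
```

servo_tool:
  deltas:
    - [[0,0,0],[0.3,-0.1,0.4],0]
    - [[0,0,0],[0.6,-0.1,0.4],0]
    - [[0,0,0],[0.8,-0.1,0.4],0]
    - [[0,0,0],[0.8,-0.1,0.4],0]

```text
clock: 3.9
tool_pos: [0.5678, -0.1337, 0.1]
orientation: [164.7, 89.6, 2.8]
force: [-4.1, 0.6, 18.4]
opening: 0.0007
```

```bash
python3 - <<'E'
from m import *
from go import O,u,v,p
W=cam("wrist");m,s,ce=blob(W,(0,170,60),(6,255,255),(280,150,370,250))
print(s,ce,p)
for z in(.09,.095,.1,.11):
    for e in((s[0],s[1]),(s[0]+s[2],s[1])):
        q=onz(W,e,z)-O;print(z,q@v,q@u)
E
python3 go.py
```

```text
[ 291  215   70   35 1770] [325.949 228.286] [ 0.568 -0.134  0.1  ]
0.09 0.01690699161636442 -0.15959121025485673
0.09 -0.017881575665831262 -0.15969063001444514
0.095 0.016432084898575155 -0.16131480503314147
0.095 -0.01731452244207324 -0.16141124704989704
0.1 0.01595717818078591 -0.16303839981142618
0.1 -0.016747469218315103 -0.16313186408534894
0.11 0.015007364745207506 -0.16648558936799568
0.11 -0.015613362770799045 -0.16657309815625268
t 3.95 p [ 0.568 -0.134  0.1  ] F [-4.948  0.331 18.562] joints [  5.959  18.221 -20.855   0.024 -50.502  12.134]
rest coords 0.0019036727173244816 -0.13909468293566016 0.10003137720106496
rotvec deg [ 0.108 -0.409 -0.106]
```

There is 18 N at z = 0.100, which looks like the free-end stop. I lift off and check that the tab stays down.

servo_tool:
  deltas:
    - [[0,0,0],[-1.5,0,0],0]
    - [[0,0,0],[-5,0,0],0]
    - [[0,0,0],[-9,0,0],0]
    - [[0,0,0],[-13.5,0,0],0]
    - [[0,0,0],[-18,0,0],0]

```text
clock: 4.45
tool_pos: [0.5657, -0.1338, 0.2817]
orientation: [165.9, 89.6, 4.0]
force: [0.1, -0.3, -0.3]
opening: 0.0004
```

servo_tool:
  deltas:
    - [[0,0,0],[-3,-1,0],0]
    - [[0,0,0],[-4,-5,0],0]
    - [[0,0,0],[-4,-9.5,0],0]
    - [[0,0,0],[-4,-14,0],0]
    - [[0,0,0],[-4,-14,0],0]

```text
clock: 4.95
tool_pos: [0.5205, 0.0029, 0.322]
orientation: [175.1, 89.5, 13.4]
force: [0.8, -0.6, 0.0]
opening: 0.0004
```

```bash
python3 go.py 0,.13,.3 0,.13,.23
python3 - <<'E'
from h import *
T=cam("top");S=cam("side");W=cam("wrist")
k=np.zeros((598,800,3),np.uint8);k[:320,:512]=cv2.resize(W[0],(512,320))
a=cv2.resize(T[0][185:265,225:370],None,fx=2.7,fy=2.7);k[325:325+len(a),:a.shape[1]]=a
b=cv2.resize(S[0][160:350,255:375],None,fx=2.35,fy=2.35);k[:len(b),514:514+b.shape[1]]=b[:598]
save("pics/p3.png",k)
E
```

```text
t 4.95 p [0.52  0.003 0.322] F [ 0.815 -0.597  0.01 ] joints [ 21.995   2.647  -9.812   0.073 -77.067  -3.666]
rest coords -0.0009148077652164084 0.005414489955244179 0.32195060392308605
rotvec deg [ 0.346 -0.478 -0.04 ]
0,.13,.3 world [0.483 0.122 0.3  ] shift cm [  2.187 -12.459  -0.148]
0,.13,.23 world [0.483 0.122 0.23 ] shift cm [  9.187 -12.464  -0.09 ]
```

View pics/p3.png

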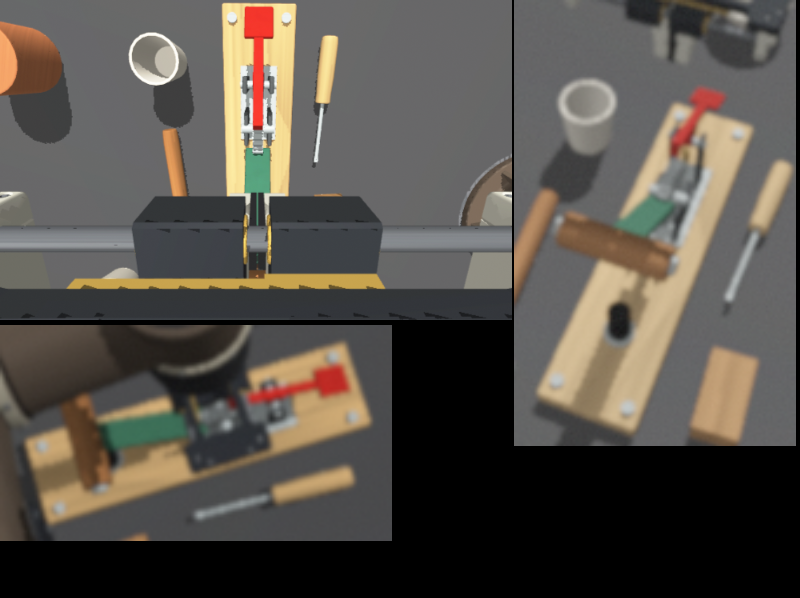

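The tab stays lowered: its side-view position went from (338,197) to (337.5,201.7). I triangulate it from the wrist and side views to confirm.

Run:
```python
from m import *
from go import O,u,v
W=cam("wrist");S=cam("side");m,s,ce=blob(W,(0,170,60),(6,255,255),(300,0,350,52))
q,e=tri(W,ce,S,(337.4,201.5));print(s,ce,q,e,(q-O)@v,(q-O)@u)
```

```text
[ 305    9   36   43 1428] [322.704  29.45 ] [ 0.565 -0.134  0.091] 0.0004383163265758587 -0.0005796326115677395 -0.13820736829629507
```

servo_tool:
  deltas:
    - [[0,0,0],[0,-4,-0.1],0]
    - [[0,0,0],[0,-8,-0.1],0]
    - [[0,0,0],[0,-12,-0.1],0]
    - [[0,0,0],[0,-15,-0.1],0]
    - [[0,0,0],[0,-15,-0.1],0]

```text
clock: 5.7
tool_pos: [0.4762, 0.1431, 0.3207]
orientation: [165.6, 89.6, 3.7]
force: [0.1, -0.7, 1.3]
opening: 0.0002
```

```bash
python3 go.py 0,.155,.23 0,.155,.21
```

```text
t 5.7 p [0.476 0.143 0.321] F [ 0.053 -0.743  1.349] joints [ 39.588   0.366 -12.386   0.221 -76.95  -21.514]
rest coords 0.0003028198948240163 0.15241898740595725 0.32073879808970196
rotvec deg [ 0.124 -0.355 -0.091]
0,.155,.23 world [0.475 0.145 0.23 ] shift cm [ 9.073 -0.273  0.086]
0,.155,.21 world [0.475 0.145 0.21 ] shift cm [11.073 -0.276  0.098]
```

The pawl is free: the tab is at z = 0.091 against 0.095 expected. Next I go down to the bar and follow its arc.

servo_tool:
  deltas:
    - [[0,0,0],[4,0,0],0]
    - [[0,0,0],[8,0,0],0]
    - [[0,0,0],[9.5,-0.2,0],0]
    - [[0,0,0],[10.5,-0.6,0],0]
    - [[0,0,0],[11.5,-1.2,0],0]

```text
clock: 6.2
tool_pos: [0.4738, 0.1541, 0.2064]
orientation: [174.0, 89.6, 12.0]
force: [-9.3, 5.4, 14.1]
opening: 0.0003
```

```bash
python3 go.py 0,.1755,.188 0,.184,.17 0,.191,.151 0,.196,.132
```

```text
t 6.2 p [0.474 0.154 0.206] F [-9.281  5.372 14.111] joints [ 40.812   4.378 -23.236   0.212 -62.046 -22.895]
rest coords 0.001420014035611885 0.16365667485511234 0.20635746141147376
rotvec deg [ 0.016 -0.387 -0.04 ]
0,.1755,.188 world [0.469 0.165 0.188] shift cm [ 1.834 -1.186  0.154]
0,.184,.17 world [0.466 0.173 0.17 ] shift cm [ 3.633 -2.037  0.166]
0,.191,.151 world [0.464 0.18  0.151] shift cm [ 5.533 -2.738  0.179]
0,.196,.132 world [0.462 0.184 0.132] shift cm [ 7.432 -3.24   0.191]
```

servo_tool:
  deltas:
    - [[0,0,0],[1,-0.7,0.1],0]
    - [[0,0,0],[2,-1.3,0.1],0]
    - [[0,0,0],[3,-1.8,0.1],0]
    - [[0,0,0],[4,-2.2,0.1],0]
    - [[0,0,0],[5,-2.6,0.1],0]

```text
clock: 6.7
tool_pos: [0.467, 0.1795, 0.1575]
orientation: [-172.2, 89.4, 25.8]
force: [-3.6, 5.0, 8.7]
opening: -0.0
```

```bash
python3 go.py  0,.196,.132 0,.199,.112 0,.2,.092
```

```text
t 6.7 p [0.467 0.18  0.158] F [-3.631  5.044  8.69 ] joints [ 43.728   7.066 -27.185   0.234 -55.156 -25.909]
rest coords 0.002829035703319558 0.18995619019441448 0.1575338131573545
rotvec deg [-0.048 -0.617  0.085]
0,.196,.132 world [0.462 0.184 0.132] shift cm [ 2.551 -0.6    0.311]
0,.199,.112 world [0.462 0.187 0.112] shift cm [ 4.551 -0.897  0.333]
0,.2,.092 world [0.461 0.188 0.092] shift cm [ 6.551 -0.994  0.354]
```

servo_tool:
  deltas:
    - [[0,0,0],[1,-0.3,0.2],0]
    - [[0,0,0],[2,-0.5,0.2],0]
    - [[0,0,0],[3,-0.7,0.2],0]
    - [[0,0,0],[4,-0.8,0.2],0]
    - [[0,0,0],[5,-0.9,0.2],0]

```text
clock: 7.2
tool_pos: [0.4649, 0.1884, 0.1083]
orientation: [-167.7, 89.2, 30.1]
force: [-1.5, 4.4, 6.9]
opening: 0.0001
```

```bash
python3 go.py  0,.2,.092
```

```text
t 7.2 p [0.465 0.188 0.108] F [-1.526  4.434  6.869] joints [ 44.711  10.324 -30.826   0.286 -48.031 -27.015]
rest coords 0.003594190804904665 0.19902247713250096 0.10831542723168745
rotvec deg [-0.113 -0.827  0.179]
0,.2,.092 world [0.461 0.188 0.092] shift cm [ 1.626 -0.092  0.383]
```

Now I make slow small steps onto the buffer.

servo_tool:
  deltas:
    - [[0,0,0],[0.5,0,0.2],0]
    - [[0,0,0],[1,0,0.2],0]
    - [[0,0,0],[1.4,0,0.2],0]
    - [[0,0,0],[1.7,0,0.2],0]
    - [[0,0,0],[1.7,0,0.2],0]

```text
clock: 7.7
tool_pos: [0.4649, 0.1881, 0.0921]
orientation: [-166.3, 89.0, 31.5]
force: [-0.7, 3.8, 4.8]
opening: 0.0009
```

```bash
python3 go.py  0,.2,.092
```

```text
t 7.7 p [0.465 0.188 0.092] F [-0.717  3.802  4.817] joints [ 44.701  11.448 -32.055   0.319 -45.528 -27.1  ]
rest coords 0.0035135979326007187 0.19878347792377188 0.09208222957241216
rotvec deg [-0.177 -0.967  0.234]
0,.2,.092 world [0.461 0.188 0.092] shift cm [ 0.003 -0.121  0.352]
```

servo_tool:
  deltas:
    - [[0,0,0],[0.15,0,0],0]
    - [[0,0,0],[0.3,0,0],0]
    - [[0,0,0],[0.3,0,0],0]

```text
clock: 8.0
tool_pos: [0.4654, 0.1881, 0.0915]
orientation: [-164.0, 88.9, 33.8]
force: [-16.2, 3.1, 30.1]
opening: 0.0004
```

The force jumped to 30 N at z = 0.0915, so the arm is on its stop. I retreat straight up and check.

servo_tool:
  deltas:
    - [[0,0,0],[-1,0,0],0]
    - [[0,0,0],[-4,0,0],0]
    - [[0,0,0],[-8.5,0,0],0]
    - [[0,0,0],[-13,0,0],0]
    - [[0,0,0],[-17,0,0],0]

```text
clock: 8.5
tool_pos: [0.4633, 0.1849, 0.2638]
orientation: [-165.4, 88.9, 32.3]
force: [1.1, 1.1, -0.6]
opening: 0.0008
```

servo_tool:
  deltas:
    - [[0,0,0],[-4,-4,0],0]
    - [[0,0,0],[-4,-8.5,0],0]
    - [[0,0,0],[-4,-13,0],0]
    - [[0,0,0],[-4,-17,0],0]
    - [[0,0,0],[-4,-20,0],0]

```text
clock: 9.0
tool_pos: [0.402, 0.3762, 0.3048]
orientation: [-166.2, 88.9, 31.4]
force: [0.2, -0.0, -0.4]
opening: 0.0003
```

```bash
python3 go.py
python3 - <<'E'
from h import *
T=cam("top");S=cam("side")
k=np.zeros((560,800,3),np.uint8)
a=cv2.resize(T[0][165:285,215:385],None,fx=2.6,fy=2.6);k[:len(a),:a.shape[1]]=a
b=cv2.resize(S[0][180:350,255:375],None,fx=2.9,fy=2.9);k[:len(b),445:445+b.shape[1]]=b
save("pics/p4.png",k)
E
```

```text
t 9.0 p [0.402 0.376 0.305] F [ 0.22  -0.045 -0.42 ] joints [ 63.915   5.659  -8.915   0.608 -74.505 -46.442]
rest coords 0.0017719178183620845 0.3970362775849658 0.30480698520792304
rotvec deg [-0.369 -1.061  0.257]
```

View pics/p4.png

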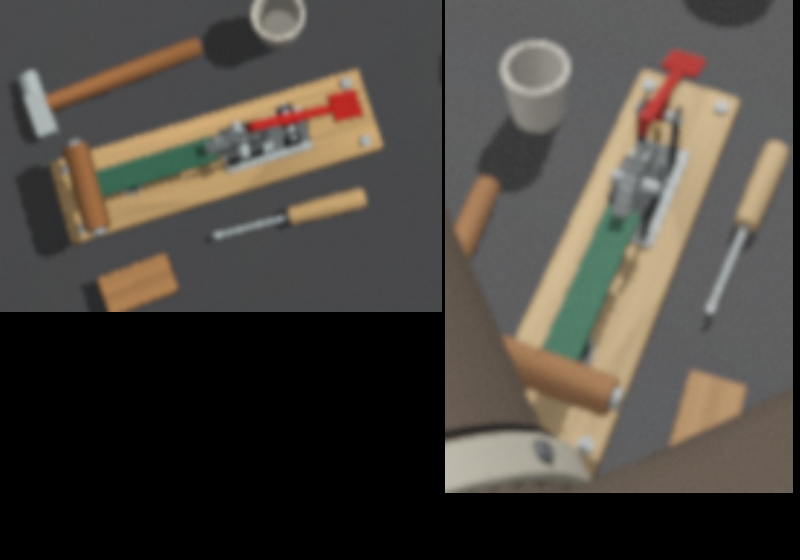

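The arm lies flat with the bar over the buffer, the tab is down, and the bystanders are in place. One numeric check before handing in.

Run:
```python
from h import *
from go import O,u,v
T=cam("top");S=cam("side")
t=lambda p:np.array(p)/2.6+[215,165]-.3
s=lambda p:(np.array(p)-[445,0])/2.9+[255,180]-.3
for n,a,b in(("tab",(344,106),(685,64)),("bar near end",(99,230),(615,397))):
    q,e=tri(T,t(a),S,s(b));print(n,e,(q-O)@v,(q-O)@u,q[2])
q=onz(T,t((86,186)),.092)-O;print("bar c at z .092",q@v,q@u)
```

```text
tab 0.00028172166467805014 -0.0015753588069690237 -0.13493115888946172 0.09427314158976263
bar near end 0.0006230577158858167 -0.05535713373684729 0.19916528750421314 0.07331900703057603
bar c at z .092 -0.001376028050663087 0.1974535731858879
```

Tab height 94 mm (95 expected when free), bar height 73 mm (75 expected when home), bar radius 199 mm. All agree.

```bash
python3 -c "
from plant import ctrl
print(ctrl.close_job())"
```

```text
the job is handed in; nothing more can be done
None
```

The carving rest's arm is down flat on its buffer and the pawl is free. I handed the job in at about 9 s on the robot's clock. I pressed the red tab with the shut fingertips to its free stop, lifted off, and checked that it stayed free. Then I pushed the crossbar down along its arc to the hard stop and backed the robot well clear.

**Last checks**
- **Pawl:** the tab is at z ≈ 94 mm, where 95 mm means free.
- **Arm:** the crossbar's near end is at z ≈ 73 mm (75 mm when home) and about 199 mm from the hinge (200 mm given). The force rose to 30 N vertical, with 16 N sideways, on the stop.
- **Things around the rest:** the cup, gouge, offcut and mallet looked unmoved in the last picture. I did not recheck the bowl, vase and pencil box, but the robot never went near them at low height.

One measurement disagreed: before pressing, the tab measured about 112–114 mm high, below the stated 120–130 mm. It did not affect the result.

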